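# Fit the pink divider into the soap mould

## Robot

A 7-joint arm with a two-finger parallel gripper is mounted at the origin on the work surface. World frame = base frame: x ahead of the robot, y to its left, z up, the work surface at z = 0. Lengths are in mm, angles in rad, forces in N, time in s.
With the tool pointing down it reaches from about 400 to 875 mm from the base axis. Payload 4.4 kg.
Tool frame: the origin (TCP) lies midway between the tips of the shut fingers; the grasp point (between the pads) lies 19 mm behind it; z points along the fingers, y is the line along which they close (so a half turn about z gives the same grasp; the last joint's range is limited). The gripper opens to 85 mm and grips with 20 to 120 N. Pads are 22 mm wide; open, the fingers measure 114 mm over their backs; the gripper's body (76 mm by 85 mm) begins 54 mm behind the grasp point. The pads swing forward as they close: fully open they stand 13 mm farther back than shut.
Start: joints at [1.141, 0.628, 0.038, 1.517, -0.027, 0.996, -0.02], TCP at [231.316, -607.462, 231.313] pointing down, gripper open.
Joint ranges: [-3.06, 3.06], [-0.37, 2.12], [-1.25, 1.32], [0.18, 2.47], [-1.1, 4.24], [0.23, 1.98], [-2.94, 2.94]. Speed limits (rad/s): [2.57, 2.57, 3.14, 3.14, 3.14, 3.14, 3.14].

## Interface

Orientations are given as [roll, pitch, yaw] about the fixed x, y, z axes, in that order (R = Rz(yaw) Ry(pitch) Rx(roll)).
In Python, from cell import ctrl gives the robot as it stands. The module is installed in compiled form; this text tells all that it offers.
- The arm moves only by the tool step_arm, never from a script. Its argument "commands" is one flat list of numbers, 7 for each row, row after row: the shift along the tool's x, y, z in cm, then the turn, a rotation vector about the tool's x, y, z in rad, then the opening, from 0 (shut) to 1 (fully open). A call has 1 to 10 rows; each row is the pose to reach, as a shift and turn from the pose commanded when the call began, along the tool's axes at that moment; what a row does not reach only later rows make up. A row lasts 1/10 s, in which the tool goes at most 50 mm and 8.59 degrees, less where a joint would pass 70% of its speed; a pose out of reach is approached as far as the arm can. A call with a gripper value outside its range is refused whole. The fingers move at their own pace and stop on an object; the grip force is fixed at half the most. Time passes only in rows, so rows that repeat a pose let the fingers close. It gives the time, the measured TCP pose, the force, the opening and the grip force at its end, in the units of the state.
- ctrl.read_state(): the state, without advancing time (a new reading comes with each control period).
- ctrl.get_image(name): name is "side" or "top"; returns a dict with "image" (400x640x3 uint8, red, green, blue), "range_z" (400x640 float32, mm along the optical axis (not along the pixel's ray), 0 where there is no reading), "vfov" (degrees; the focal length in pixels is half the picture's height over the tangent of half this angle, whatever the lens; pixels are square), "cx", "cy" (the principal point, pixels), "D" ([k1, k2, p1, p2, k3] as OpenCV has them; the pictures are not rectified), "world_to_cam" (4x4, takes a point from world to camera coordinates). Camera axes: x right, y down, z forward; pixel columns grow to the right and rows downward; lengths in mm; the calibration is good to about 2 mm. A picture is of the moment at which its call begins.
- ctrl.finish_job(): hands the job in; it is judged then, once.
The state is a dict: "clock": time; "qpos": joint angles; "qd": joint speeds; "tau": joint torques, N m; "eef_pos": TCP position; "tool_rot": TCP orientation; "force": force on the tool from outside, world axes, zero at the start; "torque": the same for the moment, N m; "width": finger opening in mm; "gripper_force": force on a finger pad.
Only numpy, scipy, OpenCV 4.12 (cv2) and the standard library are available. Lean on these libraries where they do the work, as an engineer would, in place of code of your own. Each camera call takes 0.05 s, during which the arm holds its last target. There are 200 camera calls.

## Task

At the soap-making table, take the pink divider plate out of the wooden rack and slide it down edgewise into the white guides across the middle of the plywood soap mould until it stands fully home on the mould's floor, then let go. Lower it in rather than dropping it, and leave the blue and yellow dividers standing in the rack.

Things in the scene. Friction and masses are not known exactly. Their poses are not given: they have to be found in the camera images.
- pink_divider: Loose pink plate, about 0.1 kg, upright in one slot of a fixed wooden rack: 90 mm wide (x), 6 thick (y), 90 tall (z), plus a grip block on its top edge, 44 (x) by 16 (y) by 30 tall, 90 to 120 above the origin. Origin: middle of its lower edge; z up; faces alike. Slot floors are 12 mm above the table, slot ribs rise to 47: lift it straight up 40 mm or more to clear them.
- blue_divider: Blue plate of the same build, size, origin and axes as the pink one, upright in another slot of the same rack (base 110 by 190 mm; three parallel slots 9 mm wide, 70 mm apart). The rack stands left or right of the mould, somewhat turned. It stays there.
- yellow_divider: Yellow plate of the same build, size, origin and axes as the pink one, upright in the remaining slot of the rack. It stays there.
- mould: Fixed open plywood box 118 (x) by 200 mm (y), 60 high. Origin: centre of its underside, z up. At y = 0 white upright guides on both long walls hold a plate with its width along x, either way round, lower edge on the floor at z = 6. Channels 12 mm wide (y), 102 from end to end (x), middle 72 open; from z = 64 to 84 they flare to 44 (y) and 126 (x). A seated plate's grip block is at z = 96 to 126.
Not all that is in view belongs to the job. Leave any purple look-alike of the pink_divider alone. What is shaped like the mould but green is not meant.

How it is judged (in metres and radians):
At the end, for the whole second after the job is handed in: Pink divider at rest in the guides: lower edge within 12 mm (along its width) and 10 mm (across) of the mould's centre and at most 8 mm above the mould's floor, square and upright within 0.18 rad. Blue and yellow dividers within 30 mm of their starts (x of pink_divider in the frame of mould between -0.012 and 0.012 m and y of pink_divider in the frame of mould between -0.01 and 0.01 m and z of pink_divider in the frame of mould below 0.014 m and angle between the y axis of pink_divider and the y axis of mould, either way round below 0.18 rad and angle between pink_divider's own z axis and vertical below 0.18 rad and linear speed of pink_divider below 0.02 m/s and distance of each of blue_divider, yellow_divider from where it was at the start of the episode below 0.03 m); the robot touches nothing.
It fails at once if the blue or yellow divider is moved by more than 30 mm (distance of any of blue_divider, yellow_divider from where it was at the start of the episode above 0.03 m).
It fails at once if the pink divider is dropped into the guides: moves faster than 0.6 m/s within or just above them (horizontal distance between pink_divider and mould below 0.05 m and z of pink_divider in the frame of mould below 0.08 m and linear speed of pink_divider above 0.6 m/s).
It also fails if it takes over 45 s, if anything falls off the work surface, if the arm or the gripper's body presses on something with over 40 N, if the wrist force passes 120 N, or if a joint passes its speed limit or range.

## Working session

There is one attempt and no reset: what is moved stays moved. The work goes in short steps, Python scripts to look and compute and a tool call to move; the robot and the scene stay as the last step left them, time stands still between calls to the robot, and variables do not carry over. Pictures are saved under pics/ and viewed, at most 10 in all, crops included, and the job is handed in when it is done.

Besides the shell and the picture viewer there is one more tool, called after "Call:" in YAML: its name, and indented under it one key for each argument. step_arm: Moves the arm, as the interface text tells. Its arguments: {"type":"object","properties":{"commands":{"type":"array"}},"required":["commands"]}

```bash
mkdir -p pics
cat > h.py <<'E'
import numpy as np, cv2, pickle
from cell import ctrl
def grab(n):
    d=ctrl.get_image(n); cv2.imwrite(f'pics/{n}_{int(ctrl.read_state()["clock"]*100)}.png',d['image'][:,:,::-1]); pickle.dump(d,open(n+'.pkl','wb')); return d
def load(n): return pickle.load(open(n+'.pkl','rb'))
def K(d):
    f=200/np.tan(np.radians(d['vfov']/2)); return np.array([[f,0,d['cx']],[0,f,d['cy']],[0,0,1]])
def cloud(d):
    v,u=np.mgrid[0:400,0:640]; p=np.stack([u,v],-1).reshape(-1,1,2).astype(float)
    n=cv2.undistortPoints(p,K(d),np.array(d['D'],float))[:,0]
    z=d['range_z'].reshape(-1,1); c=np.hstack([n*z,z,np.ones_like(z)])
    w=(c@np.linalg.inv(d['world_to_cam']).T)[:,:3]; w[z[:,0]<=0]=np.nan
    return w.reshape(400,640,3)
E
python3 - <<'E'
from h import *
a=grab('top');b=grab('side')
cv2.imwrite('pics/both.png',cv2.resize(np.vstack([a['image'],b['image']])[:,:,::-1],(480,600)))
for d in(a,b): print(d['vfov'],d['D'],np.round(np.linalg.inv(d['world_to_cam']),2).tolist())
print(ctrl.read_state())
E
ls pics
```

```text
49.50585950118354 [0.01488433 0.         0.         0.         0.        ] [[0.04, -0.98, 0.21, 288.95], [-1.0, -0.04, 0.01, -20.47], [0.0, -0.21, -0.98, 983.01], [0.0, 0.0, 0.0, 1.0]]
48.71998493773354 [-0.09589221  0.          0.          0.          0.        ] [[1.0, -0.03, 0.04, 424.91], [-0.05, -0.55, 0.84, -879.69], [-0.0, -0.84, -0.55, 611.31], [0.0, 0.0, 0.0, 1.0]]
{'clock': 0.1, 'qpos': array([ 1.14119815,  0.62924081,  0.03846945,  1.51829988, -0.02698783,
        0.99631995, -0.02001137]), 'qd': array([ 1.49625190e-03, -3.43370524e-03, -7.08168836e-04, -2.83363265e-03,
        4.31393380e-04,  5.11047738e-05, -1.27863166e-03]), 'tau': array([ 3.35063152e-03, -5.64528680e+01,  1.23046372e+00, -1.93974084e+01,
        1.12416645e-02,  5.34280800e-03, -5.52901486e-05]), 'eef_pos': array([ 231.09040874, -606.90949629,  230.47963038]), 'tool_rot': array([-3.13984382e+00,  4.26682277e-05,  3.63772774e-01]), 'force': array([-0.7036295 , -0.37077663,  0.00631001]), 'torque': array([-0.01825473,  0.06789464,  0.03233021]), 'gripper_force': 0.0, 'width': 85.22513763174368}
both.png
side_10.png
top_5.png
```

```bash
cp pics/top_*.png pics/t0.png; cp pics/side_*.png pics/s0.png
```

```text
(no output)
```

View pics/t0.png

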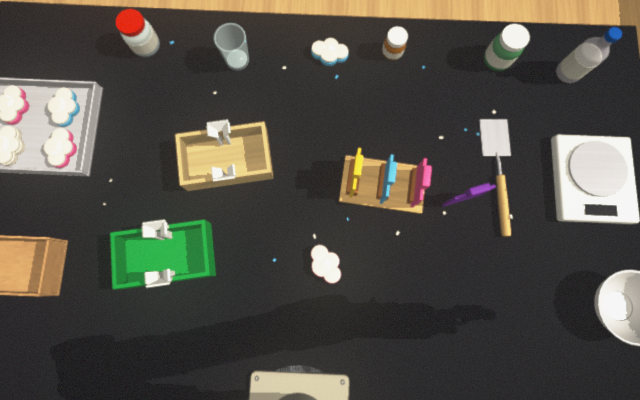

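View pics/s0.png

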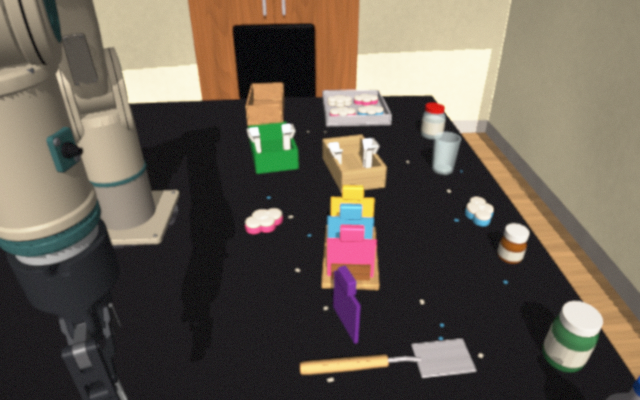

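The top view shows the yellow, blue and pink dividers in the rack, with pink at the right end near (423,182). The plywood mould is at (223,155), the green decoy at (162,255) and the purple look-alike at (470,195). The side view agrees.

Run:
```python
from h import *
for n,pts in(('top',dict(base=(300,385),pink=(425,163),mouldc=(190,140),cake=(325,263),bowl=(620,310))),('side',dict(grip=(85,370),pinkgrip=(352,232),cake=(264,221),arm=(60,270)))):
    d=load(n);c=cloud(d)
    for k,(u,v) in pts.items(): print(n,k,c[v,u].round())
    im=d['image'].astype(int);r,g,b=im[...,0],im[...,1],im[...,2]
    hsv=cv2.cvtColor(d['image'],cv2.COLOR_RGB2HSV);H,S,V=[hsv[...,i].astype(int) for i in range(3)]
    z=c[...,2]; x=c[...,0];y=c[...,1]
    for nm,lo,hi in(('pink',163,174),('blue',97,110),('yellow',22,30)):
        m=(H>=lo)&(H<=hi)&(S>120)&(V>60)&(x>350)&(x<750)&(y>-420)&(y<60)
        for a0,a1 in((60,95),(108,126),(126,140)):
            q=c[m&(z>a0)&(z<a1)]
            if len(q)>8:
                rect=cv2.minAreaRect(q[:,:2].astype(np.float32)); print(n,nm,(a0,a1),len(q),np.round(q.mean(0)),np.round(rect[0]),np.round(rect[1]),round(rect[2],1))
    m=(x>420)&(x<750)&(y>60)&(y<330)
    for a0,a1,w in((50,68,0),(76,92,1),(3,12,0)):
        q=c[m&(z>a0)&(z<a1)&((S<60) if w else (S>60)&(H>10)&(H<28))]
        if len(q)>8:
            rect=cv2.minAreaRect(q[:,:2].astype(np.float32)); print(n,'mould',(a0,a1),len(q),np.round(q.mean(0)),np.round(rect[0]),np.round(rect[1]),round(rect[2],1))
t=load('top')['image']
A=cv2.resize(t[105:205,165:275],None,fx=3.6,fy=5,interpolation=2) if 0 else cv2.resize(t[110:220,165:275],(400,400),interpolation=2)
B=cv2.resize(t[135:225,335:445],(400,int(400*90/110)),interpolation=2);B=cv2.copyMakeBorder(B,0,400-B.shape[0],0,0,0)
cv2.imwrite('pics/crop.png',np.hstack([A,B])[:,:,::-1])
```

```text
top base [82. -2. 14.]
top pink [ 546. -245.  103.]
top mouldc [600. 276.  30.]
top cake [334. -44.  23.]
top bowl [ 262. -688.    3.]
top pink (60, 95) 119 [ 507. -236.   76.] [ 512. -237.] [ 4. 89.] 85.9
top pink (108, 126) 53 [ 505. -233.  117.] [ 511. -233.] [44. 13.] 11.9
top pink (126, 140) 166 [ 512. -238.  132.] [ 512. -239.] [17. 44.] 84.6
top blue (126, 140) 42 [ 514. -164.  132.] [ 517. -167.] [12. 43.] 82.0
top yellow (60, 95) 23 [507. -96.  80.] [529. -98.] [ 5. 90.] 86.9
top yellow (108, 126) 16 [509. -98. 119.] [512. -96.] [19.  9.] 49.1
top yellow (126, 140) 162 [ 528. -100.  132.] [ 529. -101.] [16. 44.] 83.6
top mould (50, 68) 1055 [561. 196.  59.] [563. 193.] [120. 200.] 10.9
top mould (76, 92) 351 [568. 194.  82.] [563. 193.] [134.  50.] 11.2
top mould (3, 12) 2642 [571. 195.   7.] [574. 203.] [146. 220.] 10.8
side grip [ 253. -672.  326.]
side pinkgrip [ 510. -251.  127.]
side cake [334. -68.  26.]
side arm [ 241. -634.  395.]
side pink (60, 95) 684 [ 510. -244.   78.] [ 510. -244.] [ 7. 89.] 84.1
side pink (108, 126) 182 [ 509. -249.  117.] [ 509. -249.] [ 6. 44.] 82.9
side pink (126, 140) 138 [ 509. -246.  131.] [ 510. -244.] [15. 40.] 85.0
side blue (60, 95) 274 [ 510. -174.   81.] [ 514. -174.] [ 7. 90.] 83.7
side blue (108, 126) 152 [ 514. -179.  117.] [ 514. -179.] [ 6. 39.] 83.0
side blue (126, 140) 51 [ 518. -177.  130.] [ 515. -177.] [11. 37.] 85.8
side yellow (60, 95) 258 [ 529. -105.   79.] [ 527. -105.] [ 7. 89.] 84.3
side yellow (108, 126) 148 [ 526. -110.  117.] [ 526. -110.] [ 7. 42.] 85.1
side yellow (126, 140) 128 [ 526. -107.  131.] [ 511. -122.] [82. 36.] 44.1
side mould (50, 68) 614 [560. 171.  58.] [560. 191.] [120. 207.] 11.2
side mould (76, 92) 175 [566. 192.  82.] [561. 190.] [133.  50.] 10.4
side mould (3, 12) 491 [566. 213.   7.] [576. 182.] [171. 225.] 4.7
```

View pics/crop.png

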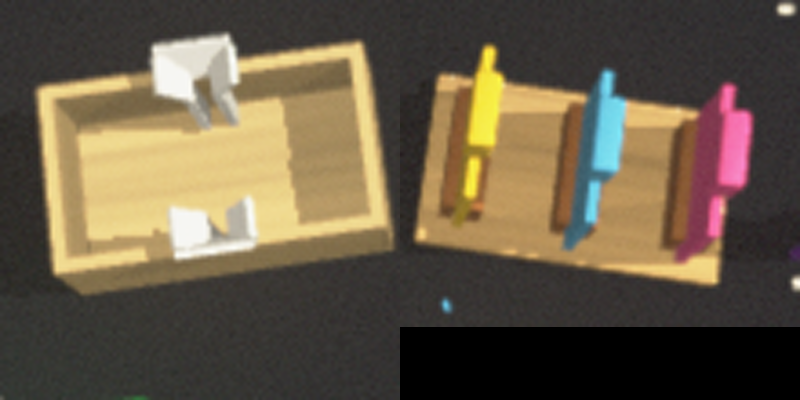

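Pink sits at about (511,-241) with its width axis at -5.5°. The mould is at about (562,192), turned +11°. I'll go above pink first.

```bash
cat >> h.py <<'E'
from scipy.spatial.transform import Rotation as Ro
def rel(x,y,z,yaw):
    s=ctrl.read_state(); R=Ro.from_euler('xyz',s['tool_rot']); G=Ro.from_euler('xyz',[np.pi,0,yaw])
    print('cm',np.round(R.inv().apply(np.array([x,y,z])-s['eef_pos'])/10,2),'rot',np.round((R.inv()*G).as_rotvec(),3),'at',np.round(s['eef_pos'],1),np.round(s['tool_rot'],3),'F',np.round(s['force'],1),'w',round(s['width'],1),s['gripper_force'],s['clock'])
E
python3 -c "from h import *; rel(511,-241,210,-.096)"
```

```text
cm [ 39.18 -24.23   2.09] rot [-0.002  0.     0.46 ] at [ 231.1 -606.9  230.5] [-3.14   0.     0.364] F [-0.7 -0.4  0. ] w 85.2 0.0 0.1
```

Call:
step_arm:
  commands: [4,-2.4,0,0,0,0.05,0.6,8,-4.9,0,0,0,0.1,0.6,12,-7.3,0,0,0,0.15,0.6,16,-9.8,0,0,0,0.2,0.6,20,-12.2,0,0,0,0.25,0.6,24,-14.6,0,0,0,0.3,0.6,28,-17.1,0.5,0,0,0.35,0.6,32,-19.5,1,0,0,0.4,0.6,36,-22,1.5,0,0,0.44,0.6,39.2,-24.2,2.1,0,0,0.46,0.6]

```text
clock: 1.1
eef_pos: [513.2, -239.0, 209.9]
tool_rot: [-3.141, -0.0, -0.095]
force: [0.4, 1.1, 0.4]
width: 51.4
gripper_force: 0.0
```

Call:
step_arm:
  commands: [0,0,0,0,0,0,0.6,0,0,0,0,0,0,0.6]

```text
clock: 1.3
eef_pos: [511.6, -240.8, 209.7]
tool_rot: [-3.141, 0.001, -0.093]
force: [-0.5, -0.9, 0.0]
width: 51.5
gripper_force: 0.0
```

Run:
```python
from h import *
rel(511,-241,102,-.096)
a=grab('top');b=grab('side')
A=cv2.resize(a['image'][90:240,300:500],(400,300),interpolation=2)
B=cv2.resize(b['image'][120:300,260:440],(400,400),interpolation=2)
cv2.imwrite('pics/over.png',np.hstack([cv2.copyMakeBorder(A,0,100,0,0,0),B])[:,:,::-1])
```

```text
cm [-0.05  0.03 10.77] rot [-0.     0.001  0.003] at [ 511.6 -240.8  209.7] [-3.141e+00  1.000e-03 -9.300e-02] F [-0.5 -0.9  0. ] w 51.5 0.0 1.3
```

View pics/over.png

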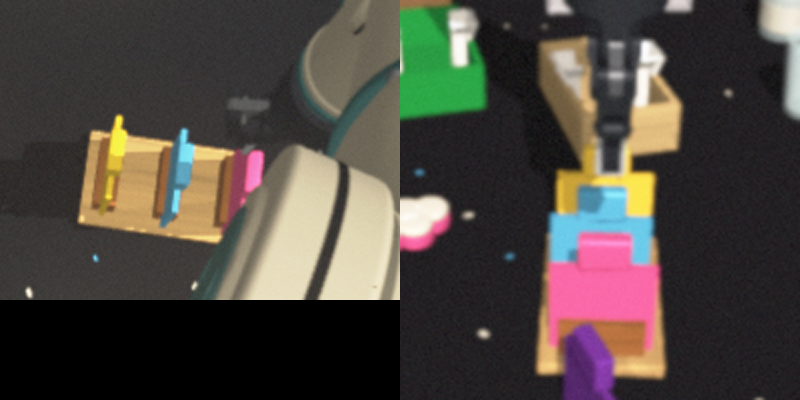

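The gripper stands over the pink block, aligned in x, with ample opening on either side. Descending.

Call:
step_arm:
  commands: [0,0,2,0,0,0,0.6,0,0,4,0,0,0,0.6,0,0,6,0,0,0,0.6,0,0,7.5,0,0,0,0.6,0,0,8.5,0,0,0,0.6,0,0,9.5,0,0,0,0.6,0,0,10.2,0,0,0,0.6,0,0,10.7,0,0,0,0.6,0,0,10.7,0,0,0,0.6]

```text
clock: 2.3
eef_pos: [511.3, -241.8, 102.9]
tool_rot: [-3.141, 0.001, -0.096]
force: [0.4, -0.5, -0.2]
width: 51.1
gripper_force: 0.0
```

Call:
step_arm:
  commands: [0,0,0,0,0,0,0.4,0,0,0,0,0,0,0.3,0,0,0,0,0,0,0.15,0,0,0,0,0,0,0,0,0,0,0,0,0,0,0,0,0,0,0,0,0]

```text
clock: 2.9
eef_pos: [512.2, -241.8, 103.9]
tool_rot: [3.142, -0.001, -0.096]
force: [-0.0, 1.1, 5.5]
width: 15.0
gripper_force: 59.3
```

Gripped. Lifting straight up, high enough to clear the blue and yellow plates.

Call:
step_arm:
  commands: [0,0,-0.5,0,0,0,0,0,0,-1.5,0,0,0,0,0,0,-3,0,0,0,0,0,0,-5,0,0,0,0,0,0,-7.5,0,0,0,0,0,0,-10,0,0,0,0,0,0,-13,0,0,0,0,0,0,-16,0,0,0,0,0,0,-18,0,0,0,0,0,0,-18,0,0,0,0]

```text
clock: 3.9
eef_pos: [512.9, -242.8, 286.7]
tool_rot: [3.14, -0.006, -0.097]
force: [0.6, -0.7, -1.6]
width: 15.2
gripper_force: 58.5
```

Run:
```python
from h import *
rel(562,192,283,.19)
d=grab('side');grab('top');c=cloud(d)
hsv=cv2.cvtColor(d['image'],cv2.COLOR_RGB2HSV);H,S,V=[hsv[...,i].astype(int) for i in range(3)]
m=(H>=163)&(H<=174)&(S>120)&(V>60)&(c[...,2]>150)
q=c[m];print(len(q),q.min(0),q.max(0)); R=Ro.from_euler('z',-.096).as_matrix()
s=ctrl.read_state(); l=(q-s['eef_pos'])@R
for lo in range(-110,30,15):
    k=l[(l[:,2]>lo)&(l[:,2]<lo+15)]
    if len(k)>5: print(lo,np.round(np.percentile(k,[1,50,99],axis=0),1).tolist())
cv2.imwrite('pics/held.png',cv2.resize(d['image'][20:300,200:500],(800,746))[:600,:,::-1])
```

```text
cm [  0.69 -43.75   0.28] rot [ 0.003 -0.006 -0.287] at [ 512.9 -242.8  286.7] [ 3.14  -0.006 -0.097] F [ 0.6 -0.7 -1.6] w 15.2 58.468544483184814 3.9
2676 [ 466.5765315  -265.9663078   195.01611384] [ 555.57364746 -235.62450958  377.50905081]
-95 [[-44.0, -7.0, -86.7], [-2.8, -4.5, -82.7], [44.4, -1.5, -80.0]]
-80 [[-44.0, -7.1, -79.7], [0.4, -4.5, -72.5], [44.5, -2.1, -65.2]]
-65 [[-44.1, -7.2, -64.7], [-0.2, -4.5, -57.5], [43.9, -2.4, -50.2]]
-50 [[-44.1, -7.1, -49.8], [-0.5, -4.7, -42.4], [43.9, -2.1, -35.2]]
-35 [[-44.2, -7.1, -34.9], [-0.4, -4.5, -27.7], [43.3, -2.2, -20.1]]
-20 [[-44.2, -7.1, -19.9], [-0.1, -4.6, -12.5], [43.8, -2.2, -5.1]]
-5 [[-44.3, -10.6, -4.9], [-2.1, -5.1, -0.0], [44.7, 0.7, 9.5]]
10 [[-20.2, -12.0, 10.1], [-12.3, -9.7, 16.9], [19.9, -7.2, 24.8]]
25 [[-22.2, -11.3, 25.5], [-12.8, -8.2, 31.5], [20.5, 3.5, 33.8]]
```

View pics/held.png

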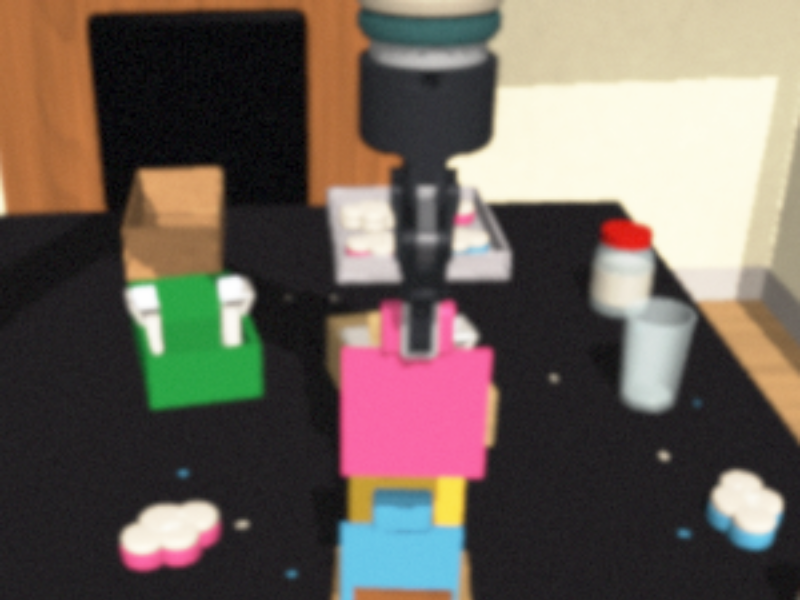

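The plate is held upright and centred within about 1 mm. Carrying it over the mould.

Call:
step_arm:
  commands: [0,-2,0,0,0,0,0,0,-6,0,0,0,0,0,0.1,-10.5,0,0,0,-0.05,0,0.2,-15,0,0,0,-0.1,0,0.3,-19.5,0,0,0,-0.14,0,0.4,-24,0,0,0,-0.18,0,0.5,-28.5,0,0,0,-0.22,0,0.6,-33,0,0,0,-0.25,0,0.7,-37.5,0,0,0,-0.27,0,0.7,-41,0,0,0,-0.287,0]

```text
clock: 5.0
eef_pos: [556.7, 168.7, 281.4]
tool_rot: [-3.141, 0.003, 0.194]
force: [1.3, 1.3, -0.4]
width: 15.2
gripper_force: 58.5
```

```bash
python3 -c "
from h import *
rel(563,192,240,.19)"
```

```text
cm [ 1.08 -2.16  4.14] rot [-0.001  0.003  0.004] at [556.7 168.7 281.4] [-3.141e+00  3.000e-03  1.940e-01] F [ 1.3  1.3 -0.4] w 15.2 58.529643416404724 5.0
```

Call:
step_arm:
  commands: [0.5,-1.2,0,0,0,0,0,1.1,-2.3,0,0,0,0,0,1.1,-2.3,1.5,0,0,0,0,1.1,-2.3,3,0,0,0,0,1.1,-2.3,4,0,0,0,0,1.1,-2.3,4,0,0,0,0,1.1,-2.3,4,0,0,0,0]

```text
clock: 5.7
eef_pos: [564.6, 189.4, 243.3]
tool_rot: [3.141, 0.0, 0.189]
force: [0.3, 0.0, -1.2]
width: 14.9
gripper_force: 58.7
```

Run:
```python
from h import *
rel(563,192,200,.19)
d=grab('side');t=grab('top')
A=cv2.resize(t['image'][90:220,150:300],(400,347),interpolation=2)
B=cv2.resize(d['image'][60:220,280:440],(400,400),interpolation=2)
cv2.imwrite('pics/overm.png',np.hstack([cv2.copyMakeBorder(A,0,53,0,0,0),B])[:,:,::-1])
c=cloud(d);S=cv2.cvtColor(d['image'],cv2.COLOR_RGB2HSV);H=S[...,0]
m=(H>=163)&(H<=174)&(S[...,1]>120)&(c[...,2]>100)&(c[...,1]>100)&(c[...,2]<210)&(c[...,0]<640)&(c[...,0]>480)
s=ctrl.read_state();l=(c[m]-s['eef_pos'])@Ro.from_euler('z',.19).as_matrix(); print(np.round(np.percentile(l,[1,50,99],axis=0),1))
```

```text
cm [-0.11 -0.28  4.33] rot [ 0.     0.    -0.001] at [564.6 189.4 243.3] [3.141 0.    0.189] F [ 0.3  0.  -1.2] w 14.9 58.697986006736755 5.7
[[-47.6  -8.  -89.7]
 [ -4.4  -3.4 -61.7]
 [ 40.    1.9 -34.8]]
```

View pics/overm.png

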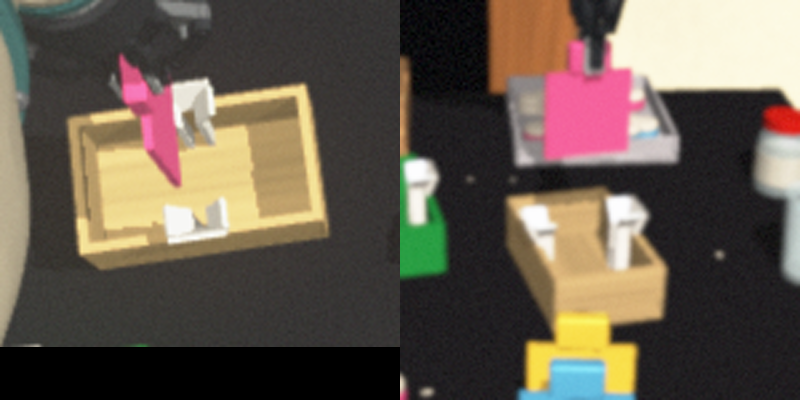

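Held plate and mould, compared in the same camera, agree to within 2 mm. I'll shift 2 mm sideways and lower into the flare.

Call:
step_arm:
  commands: [0,-0.2,0,0,0,0,0,0,-0.2,1.5,0,0,0,0,0,-0.2,3,0,0,0,0,0,-0.2,4.5,0,0,0,0,0,-0.2,6,0,0,0,0,0,-0.2,7,0,0,0,0,0,-0.2,7.7,0,0,0,0,0,-0.2,8.3,0,0,0,0,0,-0.2,8.3,0,0,0,0]

```text
clock: 6.7
eef_pos: [563.8, 192.2, 159.9]
tool_rot: [3.141, 0.001, 0.191]
force: [0.0, 0.1, -1.2]
width: 15.1
gripper_force: 58.7
```

Run:
```python
from h import *
rel(564.3,191.2,95,.19)
d=grab('side');t=grab('top')
A=cv2.resize(t['image'][90:220,150:300],(400,347),interpolation=2)
B=cv2.resize(d['image'][100:200,300:400],(400,400),interpolation=2)
cv2.imwrite('pics/enter.png',np.hstack([cv2.copyMakeBorder(A,0,53,0,0,0),B])[:,:,::-1])
```

```text
cm [0.04 0.1  6.49] rot [0.    0.001 0.001] at [563.8 192.2 159.9] [3.141e+00 1.000e-03 1.910e-01] F [ 0.   0.1 -1.2] w 15.1 58.73256504535675 6.7
```

View pics/enter.png

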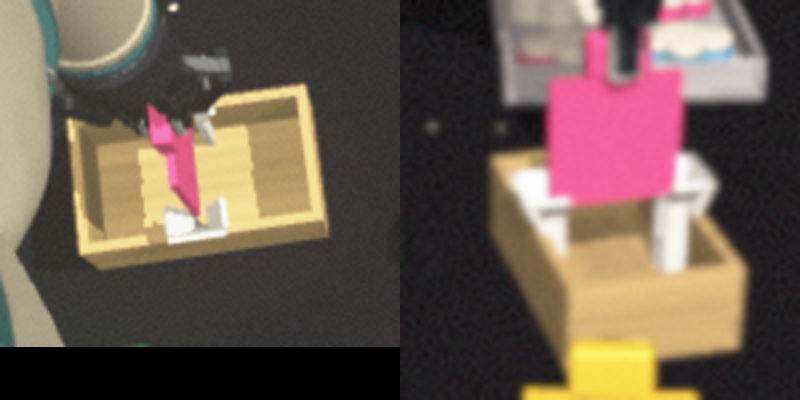

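The plate's lower edge is inside both flares and there is no contact force. Lowering slowly.

Call:
step_arm:
  commands: [0,0,0.5,0,0,0,0,0,0,1,0,0,0,0,0,0,1.5,0,0,0,0,0,0,2,0,0,0,0,0,0,2.5,0,0,0,0,0,0,3,0,0,0,0,0,0,3,0,0,0,0]

```text
clock: 7.5
eef_pos: [563.4, 192.1, 129.4]
tool_rot: [3.141, 0.002, 0.191]
force: [0.1, -0.4, -1.7]
width: 15.1
gripper_force: 58.7
```

No contact. Continuing.

Call:
step_arm:
  commands: [0,0,0.5,0,0,0,0,0,0,1,0,0,0,0,0,0,1.5,0,0,0,0,0,0,2,0,0,0,0,0,0,2.4,0,0,0,0,0,0,2.7,0,0,0,0,0,0,2.7,0,0,0,0]

```text
clock: 8.2
eef_pos: [563.7, 192.1, 102.8]
tool_rot: [3.141, 0.001, 0.191]
force: [-0.7, 0.1, -0.6]
width: 15.1
gripper_force: 58.7
```

Call:
step_arm:
  commands: [0,0,0.2,0,0,0,0,0,0,0.3,0,0,0,0,0,0,0.4,0,0,0,0,0,0,0.5,0,0,0,0,0,0,0.5,0,0,0,0]

```text
clock: 8.7
eef_pos: [563.9, 192.2, 98.2]
tool_rot: [3.142, 0.0, 0.191]
force: [-0.2, -0.2, -0.9]
width: 15.1
gripper_force: 58.7
```

Call:
step_arm:
  commands: [0,0,0.1,0,0,0,0,0,0,0.2,0,0,0,0,0,0,0.3,0,0,0,0,0,0,0.3,0,0,0,0]

```text
clock: 9.1
eef_pos: [564.2, 192.4, 97.9]
tool_rot: [-3.141, -0.001, 0.191]
force: [-4.5, -2.2, 17.4]
width: 15.2
gripper_force: 61.5
```

Contact at z ≈ 98 matches the floor (6 mm plus the 91.5 mm grasp offset). Easing off and releasing.

Call:
step_arm:
  commands: [0,0,-0.2,0,0,0,0,0,0,-0.2,0,0,0,0.25,0,0,-0.2,0,0,0,0.4,0,0,-0.2,0,0,0,0.5,0,0,-0.2,0,0,0,0.5,0,0,-0.2,0,0,0,0.5]

```text
clock: 9.7
eef_pos: [563.9, 192.2, 97.1]
tool_rot: [3.142, 0.0, 0.191]
force: [0.4, -0.2, 0.9]
width: 42.5
gripper_force: 0.0
```

Call:
step_arm:
  commands: [0,0,-0.5,0,0,0,0.5,0,0,-1.5,0,0,0,0.5,0,0,-3,0,0,0,0.5,0,0,-5,0,0,0,0.5,0,0,-8,0,0,0,0.5,0,0,-11,0,0,0,0.5,0,0,-14,0,0,0,0.5,0,0,-14,0,0,0,0.5]

```text
clock: 10.5
eef_pos: [566.9, 193.2, 242.8]
tool_rot: [-3.14, -0.01, 0.19]
force: [0.7, -0.1, 0.6]
width: 42.8
gripper_force: 0.0
```

Run:
```python
from h import *
rel(564,192,95,.19)
d=grab('side');t=grab('top')
A=cv2.resize(t['image'][90:220,150:300],(400,347),interpolation=2)
B=cv2.resize(d['image'][100:280,280:460],(400,400),interpolation=2)
cv2.imwrite('pics/end.png',np.hstack([cv2.copyMakeBorder(A,0,53,0,0,0),B])[:,:,::-1])
c=cloud(d);S=cv2.cvtColor(d['image'],cv2.COLOR_RGB2HSV);H=S[...,0]
m=(H>=163)&(H<=174)&(S[...,1]>120)&(c[...,1]>100)&(c[...,2]<180)&(abs(c[...,0]-560)<70)&(c[...,1]<250)
l=(c[m]-[561,190.5,0])@Ro.from_euler('z',.19).as_matrix(); print(np.round(np.percentile(l,[1,50,99],axis=0),1))
```

```text
cm [-0.45  0.08 14.77] rot [-0.002 -0.01   0.001] at [566.9 193.2 242.8] [-3.14 -0.01  0.19] F [ 0.7 -0.1  0.6] w 42.8 0.0 10.5
[[-37.5  -8.5  12.2]
 [  2.   -2.   71.8]
 [ 39.8   4.7 128.4]]
```

View pics/end.png

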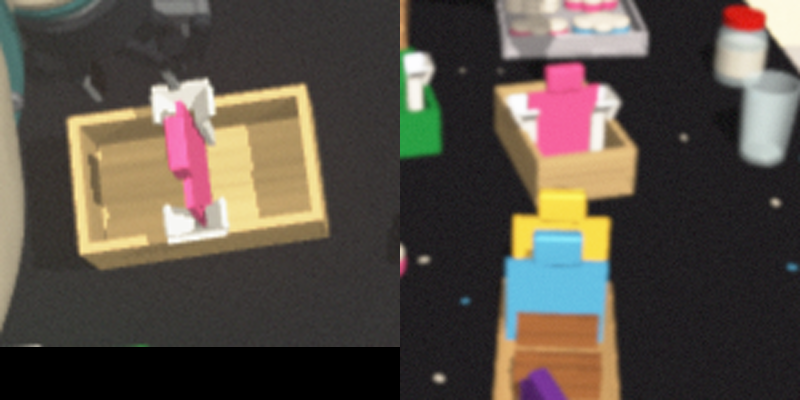

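The plate is seated in the guides with its block top at about 127 mm. Blue and yellow are undisturbed and the gripper is clear.

```bash
python3 -c "
from cell import ctrl
print(ctrl.finish_job())"
```

```text
the job is handed in; nothing more can be done
None
```

The pink divider is standing fully home in the plywood mould's guides and released. The blue and yellow dividers are still in the rack, and the job is handed in at about 10.5 s on the robot's clock; the hand-in call gave no verdict.

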